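Tip the empty strip vial into the discard bin and flip the lid shut

TASK

The open, capless test-strip vial on the metal stand is used up and soiled, so do not pick it up: push it with the fingertips so that it tips over off the stand into the discard bin next to it. Then flip the bin's lid over by pushing and press it down until it is fully shut. The vial must not be lifted or carried; leave the two capped vials, the brown bottle and the specimen jar standing where they are.

Things in the scene. Friction and masses are not known exactly. Their poses are not given: they have to be found in the camera images.
- bin: Fixed grey open-topped discard bin of slippery plastic, 170 (its x) x 240 (its y) x 75 mm high, walls 4 mm, inner floor 4 mm above the bench. Origin: centre of its underside, on the bench. Its +x points from the stand towards the lid's hinge; its y runs along the hinge.
- lid (a joint): Lid of the bin, a grey plate 172 x 244 x 6 mm (150 g), hinged along the bin's +x rim. 0 rad = shut, flat on the bin; 1.57 = upright; starts at 1.75 to 2.1, open and leaning back away from the stand; stop at 2.15. Stiff hinge: stays at any angle, must be pushed all the way with about 1 to 4 N.
- lid_hinge (a point): Middle of the lid's hinge line, 75 mm above the bench, 85 mm from the bin's centre along the bin's +x. Position only is of use.
- lid_edge (a point): Middle of the lid's free edge, at half its thickness, 171 mm from the hinge line. When shut it lies 86 mm to the -x side of the bin's centre, 78 mm above the bench; the lid's upper face is then 81 mm above the bench.
- stand: Fixed bare-metal block that the three vials stand on, 70 (its x) x 240 (its y) x 80 mm high, axes parallel to the bin's, its centre 124 to 130 mm to the -x side of the bin's centre, so a gap of 4 to 10 mm parts them. Origin: centre of its underside, on the bench.
- open_can: The vial to tip: an open white plastic tube without a cap; 36 mm diameter, 68 mm tall, wall 3 mm, about 25 g, loose. Upright on the stand, axis 2 to 10 mm to the bin's side of the stand's middle line. Origin: centre of its underside; its z runs up its axis. At any of three places in the row, 75 mm apart.
- open_can_mid (a point): Middle of the open vial's axis, 34 mm above its underside.
- capped_a: Capped vial to be left alone: the same tube closed by a solid 39 mm white cap, 72 mm tall, about 50 g, loose, upright on the stand. Origin: centre of its underside.
- capped_b: A second capped vial like capped_a, also to be left alone. Origin: centre of its underside.
- reagent: Brown reagent bottle to be left alone, 52 mm diameter, 120 mm tall, loose on the bench. Origin: centre of its underside.
- specimen: Small specimen jar to be left alone, 60 mm diameter, 60 mm tall, loose on the bench. Origin: centre of its underside.
Not all that is in view belongs to the job. Leave any green or orange look-alike of the open_can alone.

How it is judged:
By the outcome, as a careful person would: the job done as asked, in the order asked, and still so for the second after the job is handed in, with the robot touching nothing.
It also fails if it takes over 51 s, if anything falls off the work surface, if the arm or the gripper's body presses on something with over 40 N, if the wrist force passes 120 N, or if a joint passes its speed limit or range.

ROBOT

A 6-joint arm with a two-finger parallel gripper is mounted at the origin on the work surface. World frame = base frame: x ahead of the robot, y to its left, z up, the work surface at z = 0. Lengths are in mm, angles in rad, forces in N, time in s.
With the tool pointing down it reaches from about 300 to 1000 mm from the base axis. Payload 5.1 kg.
Tool frame: the origin (TCP) lies at the very end of the fingers, on their centre line; the grasp point (between the pads) lies 19 mm behind it; z points along the fingers, y is the line along which they close (so a half turn about z gives the same grasp; the last joint's range is limited). The gripper opens to 95 mm and grips with 3 to 60 N. Pads are 20 mm wide; open, the fingers measure 119 mm over their backs; the gripper's body (75 mm by 180 mm) begins 59 mm behind the grasp point.
Start: joints at [-1.26, 0.124, 1.65, -0, 1.367, -0.083], TCP at [249.373, -600.248, 214.656] pointing down, gripper open.
Joint ranges: [-2.61, 2.61], [-1.02, 2.33], [0.03, 2.71], [-1.35, 4.49], [0.32, 2.68], [-2.91, 2.91]. Speed limits (rad/s): [2.57, 2.57, 3.14, 3.14, 3.14, 3.14].

INTERFACE

Orientations are given as a unit quaternion [x, y, z, w].
In Python, from rig import bot gives the robot as it stands.
- The arm moves only by the tool send_rows, never from a script. Its argument "motion" is text: rows parted by semicolons, each of 5 numbers parted by spaces: the shift along the world's x, y, z in units of 25 mm (1.0 is 25 mm), then the turn about the world's z in rad, then the opening, from -1 (shut) to 1 (fully open). In form: tx ty tz spin grip; .... A call has 1 to 5 rows; each row shifts and turns the commanded pose from where the row before left it; what a row does not reach is not made up. A row lasts 1/12 s, in which the tool goes at most 41.7 mm and 7.16 degrees, less where a joint would pass 70% of its speed; a pose out of reach is approached as far as the arm can. A call is refused whole if a number of a shift passes 1 or a number of a turn 0.125, either way. A call with a gripper value outside its range is refused whole. The fingers move at their own pace and stop on an object; the grip force is fixed at half the most. Time passes only in rows, so rows that do not move let the fingers close. It gives the time, the measured TCP pose, the force, the opening and the grip force at its end, in the units of the state.
- bot.get_obs(): the state, without advancing time (a new reading comes with each control period).
- bot.camera(name): name is "side" or "top" or "wrist"; returns the picture (480x640x3 uint8, red, green, blue); there is no depth.
- bot.calibration(name): a dict with "K" (3x3 intrinsics, pixels), "xyz" and "orientation" of the camera in the world. Camera axes: x right, y up, looking along -z (the intrinsics and any distortion apply to the point x, -y, -z); pixel columns grow to the right and rows downward; lengths in mm; the calibration is good to about 2 mm. A picture is of the moment at which its call begins: read the wrist's pose just before it. calibration takes no time and is no camera call; for the wrist camera it gives the pose at the moment of the call.
- bot.sign_off(): hands the job in; it is judged then, once.
The state is a dict: "time_s": time; "joint_pos": joint angles; "qd": joint speeds; "effort": joint torques, N m; "tool_pos": TCP position; "orientation": TCP orientation; "ft_force": force on the tool from outside, world axes, zero at the start; "torque": the same for the moment, N m; "finger_gap": opening from 0.0 (shut) to 1.0 (fully open); "finger_force": force on a finger pad.
Only numpy, scipy, OpenCV 4.12 (cv2) and the standard library are available. Lean on these libraries where they do the work, as an engineer would, in place of code of your own. Each camera call takes 0.05 s, during which the arm holds its last target. There are 200 camera calls.

## Working session

There is one attempt and no reset: what is moved stays moved. The work goes in short steps, Python scripts to look and compute and a tool call to move; the robot and the scene stay as the last step left them, time stands still between calls to the robot, and variables do not carry over. Pictures are saved under pics/ and viewed, at most 10 in all, crops included, and the job is handed in when it is done.

Besides the shell and the picture viewer there is one more tool, called after ">>>" by a JSON object that holds its "op" and its "data", one argument or row to a line. send_rows: Moves the arm, as the interface text tells. Its arguments: {"type":"object","properties":{"motion":{"type":"string"}},"required":["motion"]}

```bash
mkdir -p pics; python3 - <<'E'
from rig import bot
import cv2
for n in("top","side"):
    cv2.imwrite(f"pics/{n}0.png",bot.camera(n)[:,:,::-1]); c=bot.calibration(n); print(n,c)
o=bot.get_obs();print(o)
E
```

```text
top {'K': array([[436.99886371,   0.        , 316.34488133],
       [  0.        , 436.99886371, 242.54144447],
       [  0.        ,   0.        ,   1.        ]]), 'xyz': array([390.08128255, -47.10943067, 953.3988807 ]), 'orientation': array([-0.08300428,  0.09156702,  0.75274573, -0.64660624])}
side {'K': array([[467.13045702,   0.        , 307.88894992],
       [  0.        , 467.13045702, 238.59604128],
       [  0.        ,   0.        ,   1.        ]]), 'xyz': array([251.0019862 , 649.10083197, 522.82347072]), 'orientation': array([-0.11897349,  0.48848541,  0.84119342, -0.19905009])}
{'time_s': 0.1, 'joint_pos': array([-1.25960602e+00,  1.24467872e-01,  1.65155986e+00,  2.92958599e-05,
        1.36752355e+00, -8.26038739e-02]), 'qd': array([ 0.00048144,  0.00184808, -0.00485623,  0.00011737,  0.00044598,
       -0.00269488]), 'effort': array([ 1.41695691e-04, -4.18882370e+01, -3.61096144e+01,  7.76059390e-02,
        4.61959583e-02, -8.10866118e-05]), 'tool_pos': array([ 249.19620248, -599.68541982,  213.47862218]), 'orientation': array([ 9.80678423e-01,  1.95624314e-01, -9.74356776e-05, -9.74561432e-04]), 'ft_force': array([ 0.22155642, -0.0800285 , -0.6174607 ]), 'torque': array([ 0.00866512,  0.02921727, -0.02341767]), 'finger_force': 0.0, 'finger_gap': 0.9977927904299677}
```

View pics/top0.png

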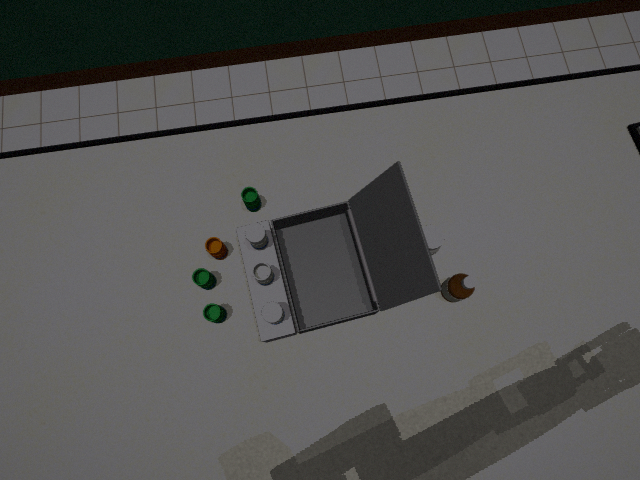

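View pics/side0.png

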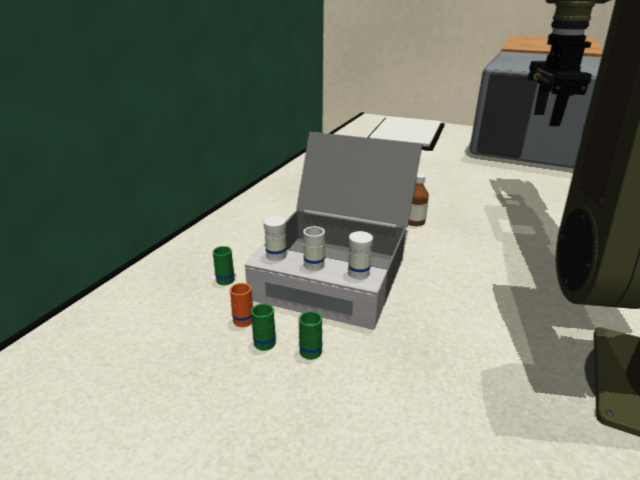

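The top view shows the open vial in the middle place (rim about 263,271). The bin rim corners are about (273,220), (347,204), (377,310) and (300,331), and the lid's free edge runs (400,163)–(440,290). The side view confirms it: open vial at (314,232), between two capped ones. The specimen jar is mostly hidden behind the lid.

```bash
cat > h.py <<'E'
import numpy as np
from scipy.spatial.transform import Rotation as R
from scipy.optimize import least_squares
from rig import bot
F=np.diag([1,-1,-1])
def ray(n,uv):
    c=bot.calibration(n); d=R.from_quat(c["orientation"]).as_matrix()@F@np.linalg.inv(c["K"])@[*uv,1]
    return c["xyz"],d
def atz(n,uv,z):
    o,d=ray(n,uv); return o+d*(z-o[2])/d[2]
def proj(n,P):
    c=bot.calibration(n); q=(np.atleast_2d(P)-c["xyz"])@R.from_quat(c["orientation"]).as_matrix()@F@c["K"].T
    return q[:,:2]/q[:,2:]
E
python3 - <<'E'
from h import *
import cv2
np.set_printoptions(precision=1,suppress=True)
px=[(273,220),(347,204),(377,310),(300,331)]
for p in px: print("bin",atz("top",p,75))
for p in [(237,227),(270,221),(295,333),(263,340)]: print("stand",atz("top",p,80))
def model(v):
    x,y,a,l,g=v; c,s=np.cos(a),np.sin(a)
    L=[(-85,s1*120,75) for s1 in(-1,1)]+[(85,s1*120,75) for s1 in(-1,1)]
    L+=[(-g+sx*35,sy*120,80) for sx in(-1,1) for sy in(-1,1)]
    # lid free edge
    L+=[(85-171*np.cos(l),sy*122,75+171*np.sin(l)) for sy in(-1,1)]
    L=np.array(L,float); return np.c_[x+c*L[:,0]-s*L[:,1],y+s*L[:,0]+c*L[:,1],L[:,2]]
A=[atz("top",p,75) for p in px]
# order guess: -x side corners are px0,px3 ; +x side px1,px2
ex=(A[1]+A[2]-A[0]-A[3])[:2]; a0=np.arctan2(ex[1],ex[0]); ctr=np.mean(A,0)
ey=np.array([-np.sin(a0),np.cos(a0)])
hi=(A[0]-ctr)[:2]@ey>0
print("a0",a0,ctr,"px0 is +y",hi)
up=lambda p,q:[q,p] if hi else [p,q]
obs=np.array(up((273,220),(300,331))+up((347,204),(377,310))+up((237,227),(263,340))+up((270,221),(295,333))+up((400,163),(440,290)),float)
r=least_squares(lambda v:(proj("top",model(v))-obs).ravel(),[ctr[0],ctr[1],a0,1.9,127],loss="soft_l1",x_scale=[10,10,.1,.1,5])
print(r.x); print(np.round(proj("top",model(r.x))-obs,1))
x,y,a,l,g=r.x
ex=np.array([np.cos(a),np.sin(a)]);ey=np.array([-ex[1],ex[0]])
for nm,n,p,z in [("open","top",(263,269),148),("open","side",(314,232),148),("capUp","top",(257,236),152),("capDn","top",(273,313),152),("capL","side",(274,223),152),("capR","side",(360,239),152),("bottle","side",(418,222),0),("bottletop","top",(467,283),120),("specimen","top",(437,245),60)]:
    P=atz(n,p,z); d=P[:2]-[x,y]; print(nm,P, "binframe",d@ex,d@ey)
im=bot.camera("top")
cv2.imwrite("pics/c1.png",cv2.resize(im[150:350,180:480,::-1],None,fx=2.6,fy=2.6,interpolation=cv2.INTER_CUBIC))
E
```

```text
bin [672.7   8.   75. ]
bin [ 684.1 -151.6   75. ]
bin [ 455.1 -173.5   75. ]
bin [437.5 -15.9  75. ]
stand [667.4  83.8  80. ]
stand [669.9  14.1  80. ]
stand [434.9  -5.8  80. ]
stand [431.   57.8  80. ]
a0 -1.479931425436779 [562.4 -83.2  75. ] px0 is +y True
[563.2 -82.7  -1.5   2.1 120.6]
[[-3.   1.5]
 [-2.7 -0.4]
 [ 3.   1.1]
 [ 1.4 -3.3]
 [-1.3  1.4]
 [-0.  -0.1]
 [ 1.6 -0.6]
 [-0.2 -2. ]
 [ 1.5  1.4]
 [-0.8 -2.1]]
open [556.9  34.  148. ] binframe -116.83295239437864 4.912280565768759
open [551.   37.7 148. ] binframe -121.06615232307189 -0.5340277436919747
capUp [621.1  37.2 152. ] binframe -113.83467574142657 69.10663903565086
capDn [472.5  25.4 152. ] binframe -116.39869927667678 -79.85248116578157
capL [623.1  45.8 152. ] binframe -122.17339296700563 72.00841520934243
capR [471.5  32.6 152. ] binframe -123.60295003908769 -80.17034303996817
bottle [ 466.9 -359.1    0. ] binframe 265.8078480572998 -122.50574335627695
bottletop [ 476.4 -346.9  120. ] binframe 254.57829502684098 -111.9671367184242
specimen [ 570.6 -325.1   60. ] binframe 241.95243246883604 -16.022713078443676
```

View pics/c1.png

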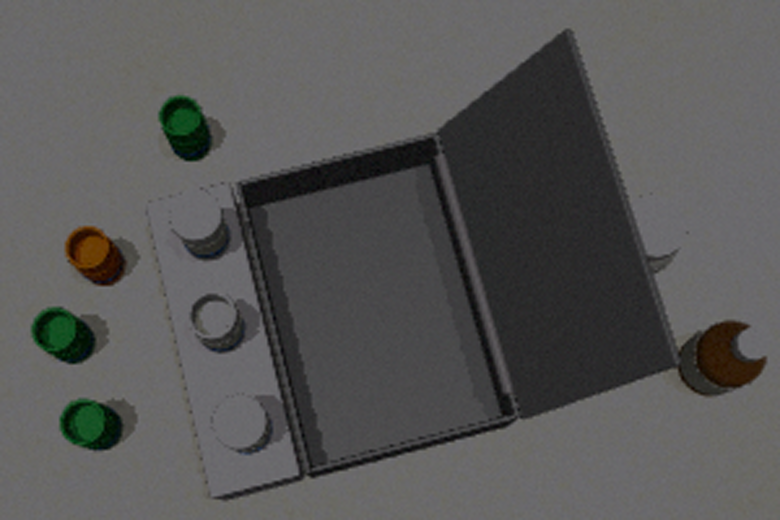

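The close-up shows the open ring at crop (217,315) in the middle place, with the bin and lid corners clear. I'll refine the fit with these points.

```bash
cat > fit.py <<'E'
from h import *
np.set_printoptions(precision=1,suppress=True)
def model(v):
    x,y,a,l,g=v; c,s=np.cos(a),np.sin(a)
    L=[(-85,t*120,75) for t in(1,-1)]+[(85,t*120,75) for t in(1,-1)]
    L+=[(-g+sx*35,t*120,80) for sx in(-1,1) for t in(1,-1)]
    L+=[(85-172*np.cos(l),t*122,75+172*np.sin(l)) for t in(1,-1)]
    L=np.array(L,float); return np.c_[x+c*L[:,0]-s*L[:,1],y+s*L[:,0]+c*L[:,1],L[:,2]]
obs=np.array([(237,184),(308,474),(440,134),(516,416),(147,203),(214,498),(229,183),(302,478),(570,31),(677,366)])/2.6+[180,150]-.3
f=lambda v:np.r_[(proj("top",model(v))-obs).ravel(),(v[4]-127)/2]
r=least_squares(f,[563,-83,-1.48,1.9,127],loss="soft_l1",x_scale=[10,10,.1,.1,5])
print("x y a lid g",r.x,np.round(r.x[2:4],3)); print((proj("top",model(r.x))-obs).T)
x,y,a,l,g=r.x
ex=np.array([np.cos(a),np.sin(a)]);ey=np.array([-ex[1],ex[0]])
W=lambda bx,by:np.array([x,y])+bx*ex+by*ey
d=atz("top",np.array((217,315))/2.6+[180,150]-.3,148)
print("vial",d,(d[:2]-[x,y])@ex,(d[:2]-[x,y])@ey)
print("lid edge",W(85-171*np.cos(l),0),75+171*np.sin(l),"hinge",W(85,0),"ex",ex.round(3))
E
python3 fit.py
```

```text
x y a lid g [563.  -84.2  -1.5   2.1 124.5] [-1.5  2.1]
[[-0.1 -0.1 -0.1  2.7 -0.6 -1.1  0.7 -0.1 -0.8  1.1]
 [-0.7  0.6 -0.6  1.2 -0.1  0.9 -0.5 -0.5 -1.3  0.7]]
vial [553.3  34.2 148. ] -118.68836438606169 2.2416007675170517
lid edge [ 579.9 -250.3] 225.0410073991124 hinge [ 571.6 -168.7] ex [ 0.1 -1. ]
```

>>> {"op": "send_rows", "data": {
  "motion": "0.4 0.7 1 0.125 -0.58;0.4 0.7 1 0.125 -0.58;0.4 0.7 1 0.125 -0.58;0.4 0.7 1 0.125 -0.58;0.4 0.7 1 0.125 -0.58"
}}

```text
time_s: 0.57
tool_pos: [299.6, -511.7, 340.3]
orientation: [0.872, 0.49, 0.0, -0.0]
ft_force: [0.8, 0.3, -0.2]
finger_gap: 0.708
finger_force: 0.0
```

>>> {"op": "send_rows", "data": {
  "motion": "0.4 0.97 0 0.125 -0.58;0.4 0.97 0 0.125 -0.58;0.4 0.97 0 0.125 -0.58;0.4 0.97 0 0.125 -0.58;0.4 0.97 0 0.125 -0.58"
}}

```text
time_s: 0.98
tool_pos: [349.6, -390.2, 339.3]
orientation: [0.679, 0.734, 0.0, -0.0]
ft_force: [0.3, -0.3, 0.4]
finger_gap: 0.357
finger_force: 0.0
```

>>> {"op": "send_rows", "data": {
  "motion": "0.4 0.97 0 0.03 -0.58;0.4 0.97 0 0 -0.58;0.4 0.97 0 0 -0.58;0.4 0.97 0 0 -0.58;0.4 0.97 0 0 -0.58"
}}

```text
time_s: 1.4
tool_pos: [399.5, -268.9, 339.3]
orientation: [0.67, 0.743, 0.0, -0.0]
ft_force: [0.1, -0.3, 0.2]
finger_gap: 0.211
finger_force: 0.0
```

>>> {"op": "send_rows", "data": {
  "motion": "0.4 0.97 0 0 -0.58;0.4 0.97 0 0 -0.58;0.4 0.97 0 0 -0.58;0.4 0.97 0 0 -0.58;0.4 0.97 0 0 -0.58"
}}

```text
time_s: 1.82
tool_pos: [449.5, -147.7, 339.4]
orientation: [0.67, 0.743, -0.0, -0.0]
ft_force: [0.2, 0.2, 0.2]
finger_gap: 0.21
finger_force: 0.0
```

>>> {"op": "send_rows", "data": {
  "motion": "0.4 0.97 0 0 -0.58;0.4 0.97 0 0 -0.58;0.4 0.97 0 0 -0.58;0.4 0.97 0 0 -0.58;0.4 0.97 0 0 -0.58"
}}

```text
time_s: 2.23
tool_pos: [499.5, -26.4, 339.4]
orientation: [0.67, 0.743, -0.0, -0.0]
ft_force: [0.7, -1.6, 0.8]
finger_gap: 0.206
finger_force: 0.0
```

>>> {"op": "send_rows", "data": {
  "motion": "0.4 1 0 0 -0.58;0.4 1 0 0 -0.58;0.4 1 0 0 -0.58;0.4 1 0 0 -0.58;0.34 0.74 0 0 -0.58"
}}

```text
time_s: 2.65
tool_pos: [548.0, 92.7, 339.1]
orientation: [0.669, 0.743, -0.0, -0.0]
ft_force: [0.4, 0.6, 0.5]
finger_gap: 0.208
finger_force: 0.0
```

>>> {"op": "send_rows", "data": {
  "motion": "0 0 -1 0 -0.58;0 0 -1 0 -0.58;0 0 -1 0 -0.58;0 0 -1 0 -0.58;0 0 -1 0 -0.58"
}}

```text
time_s: 3.07
tool_pos: [547.5, 90.9, 213.1]
orientation: [0.67, 0.743, -0.0, -0.0]
ft_force: [0.8, 0.0, 0.3]
finger_gap: 0.214
finger_force: 0.0
```

```bash
python3 - <<'E'
from rig import bot
import cv2
o=bot.get_obs();print(o["tool_pos"],o["time_s"],o["ft_force"])
a=cv2.resize(bot.camera("side")[80:380,180:480,::-1],(400,400)); b=cv2.resize(bot.camera("top")[150:350,180:380,::-1],(400,400))
cv2.imwrite("pics/p2.png",cv2.hconcat([a,b]))
E
```

```text
[547.51334379  90.87271235 213.13528148] 3.0667 [0.75707297 0.0269614  0.33095763]
```

View pics/p2.png

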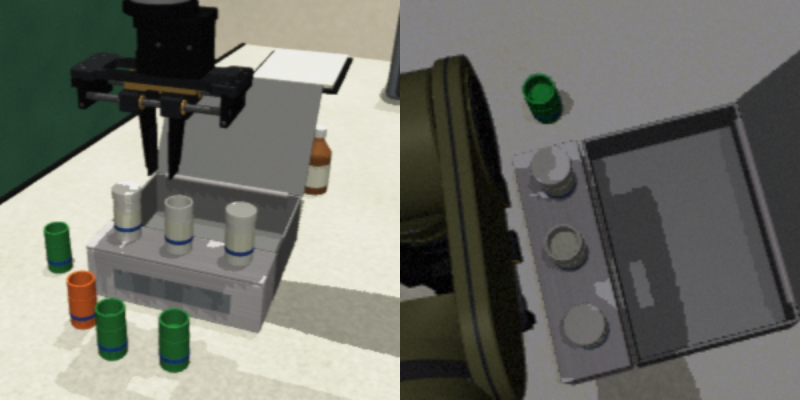

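The left half (side view) shows the gripper over the row with its fingertips at about (160,178). The open vial is still standing at (179,225). I'll check the tool projection against this before lowering.

```bash
python3 - <<'E'
from h import *
t=bot.get_obs()["tool_pos"]
print((proj("side",[t,[553.3,34.2,148],[553.3,34.2,80]])-[180,80])*4/3)
c=bot.calibration("wrist")
print(proj("wrist",[[553.3,34.2,148],t]))
E
```

```text
[[163.20620904 176.8722546 ]
 [178.28629187 201.07005706]
 [178.26168322 246.69766061]]
[[322.75720857 325.91180883]
 [317.89821678 283.20416534]]
```

>>> {"op": "send_rows", "data": {
  "motion": "0 0 -1 0 -0.58;0 0 -1 0 -0.58;0 0 -1 0 -0.58;0 0 -0.56 0 -0.58;0.05 -0.5 0 0 -0.58"
}}

```text
time_s: 3.58
tool_pos: [547.2, 79.1, 123.1]
orientation: [0.669, 0.743, -0.002, -0.002]
ft_force: [-0.3, 0.3, -0.2]
finger_gap: 0.208
finger_force: 0.0
```

>>> {"op": "send_rows", "data": {
  "motion": "0.03 -0.3 0 0 -0.58;0.03 -0.3 0 0 -0.58;0.03 -0.3 0 0 -0.58;0.03 -0.3 0 0 -0.58;0.03 -0.3 0 0 -0.58"
}}

```text
time_s: 4.0
tool_pos: [553.8, 39.7, 127.1]
orientation: [0.67, 0.742, 0.001, 0.001]
ft_force: [-0.1, -1.0, 0.0]
finger_gap: 0.21
finger_force: 0.0
```

```bash
python3 - <<'E'
from rig import bot
import cv2
o=bot.get_obs();print(o["tool_pos"],o["time_s"],o["ft_force"])
a=cv2.resize(bot.camera("side")[80:380,180:480,::-1],(400,400)); b=cv2.resize(bot.camera("top")[150:350,180:380,::-1],(400,400))
cv2.imwrite("pics/p3.png",cv2.hconcat([a,b]))
E
```

```text
[553.77130084  39.69995285 127.13401703] 4.0 [-0.07518445 -1.01104414  0.0144041 ]
```

View pics/p3.png

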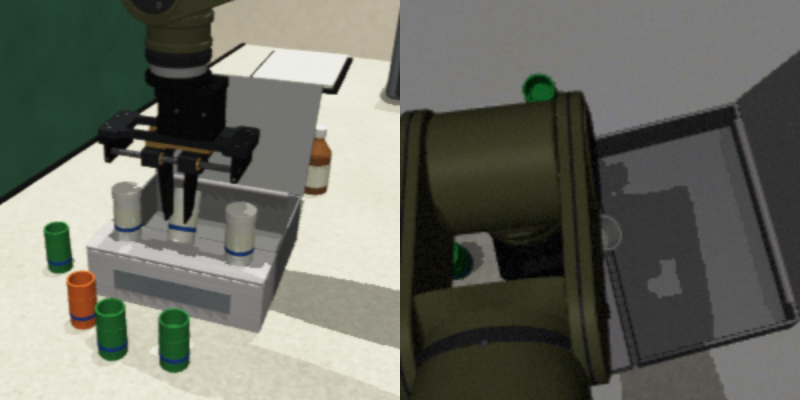

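The side view shows both fingertips at (178,220) on the vial, and in the top view its rim (610,232) is already over the bin's edge. Both capped vials are still standing, so I'll keep pushing.

>>> {"op": "send_rows", "data": {
  "motion": "0.03 -0.3 0 0 -0.58;0.03 -0.3 0 0 -0.58;0.03 -0.3 0 0 -0.58;0.03 -0.3 0 0 -0.58;0.03 -0.3 0 0 -0.58"
}}

```text
time_s: 4.52
tool_pos: [556.6, 2.5, 125.6]
orientation: [0.67, 0.743, -0.0, -0.0]
ft_force: [0.1, 0.7, 0.4]
finger_gap: 0.207
finger_force: 0.0
```

>>> {"op": "send_rows", "data": {
  "motion": "0.03 -0.3 0 0 -0.58;0.03 -0.3 0 0 -0.58;0.03 -0.3 0 0 -0.58;0 0 0 0 -0.58;0 0 0 0 -0.58"
}}

```text
time_s: 4.93
tool_pos: [558.9, -19.7, 125.6]
orientation: [0.67, 0.742, 0.0, -0.0]
ft_force: [0.0, 0.6, 0.2]
finger_gap: 0.209
finger_force: 0.0
```

>>> {"op": "send_rows", "data": {
  "motion": "0 0 1 0 -1;0 0 1 0 -1;0 0 1 0 -1;0 0 1 0 -1;0 0 1 0 -1"
}}

```text
time_s: 5.35
tool_pos: [558.6, -18.8, 251.8]
orientation: [0.67, 0.743, 0.0, -0.0]
ft_force: [1.3, 0.4, 0.6]
finger_gap: 0.005
finger_force: 0.0
```

```bash
python3 - <<'E'
from rig import bot
import cv2
o=bot.get_obs();print(o["tool_pos"],o["time_s"],o["ft_force"])
a=cv2.resize(bot.camera("side")[80:380,180:480,::-1],(400,400)); b=cv2.resize(bot.camera("wrist")[:,:,::-1],(400,300))
b=cv2.copyMakeBorder(b,0,100,0,0,0)
cv2.imwrite("pics/p4.png",cv2.hconcat([a,b]))
E
```

```text
[558.63637001 -18.79645403 251.79705548] 5.35 [1.2758367  0.37126963 0.56708586]
```

View pics/p4.png

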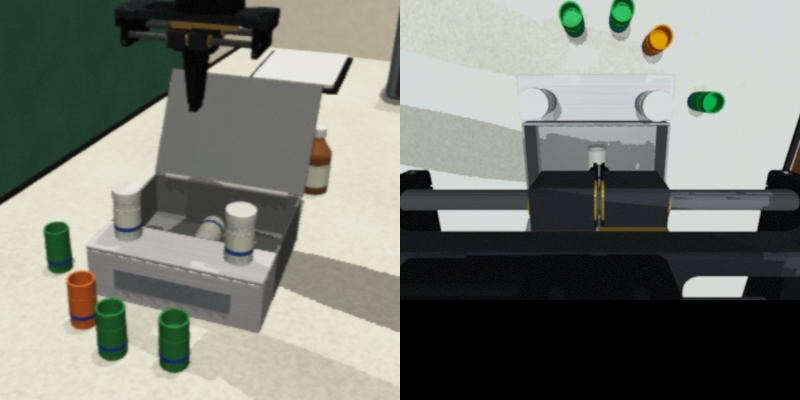

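The vial lies in the bin (side view, about 212,228), and both capped vials, the bottle and the look-alikes are unmoved. Next is the lid: I'll work out waypoints for the flip.

```bash
cat >> fit.py <<'E'
print("theta,x0",round(l,3),a.round(3))
by=10
def T(bx,z): return np.r_[W(bx,by),z]
pts=[T(203,190),T(101,190)]
for th in np.radians([80,70,60,50,40,30,20,10,5,0]):
    rr=115+15*(1-th/1.57)
    pts.append(T(85-rr*np.cos(th)+6*np.sin(th)+10,75+rr*np.sin(th)+6*np.cos(th)))
pts=np.array(pts);print(pts)
np.set_printoptions(precision=2,suppress=True);print(np.diff(pts,axis=0)/25)
E
python3 fit.py
```

```text
x y a lid g [563.  -84.2  -1.5   2.1 124.5] [-1.5  2.1]
[[-0.1 -0.1 -0.1  2.7 -0.6 -1.1  0.7 -0.1 -0.8  1.1]
 [-0.7  0.6 -0.6  1.2 -0.1  0.9 -0.5 -0.5 -1.3  0.7]]
vial [553.3  34.2 148. ] -118.68836438606169 2.2416007675170517
lid edge [ 579.9 -250.3] 225.0410073991124 hinge [ 571.6 -168.7] ex [ 0.1 -1. ]
theta,x0 2.071 -1.47
[[ 593.4 -285.1  190. ]
 [ 583.2 -183.6  190. ]
 [ 581.1 -163.4  190.9]
 [ 579.1 -143.   188.2]
 [ 577.  -123.1  181.9]
 [ 575.2 -104.4  172.1]
 [ 573.4  -87.5  158.9]
 [ 572.   -73.   142.7]
 [ 570.8  -61.3  124. ]
 [ 569.9  -53.   103.2]
 [ 569.7  -50.2   92.2]
 [ 569.5  -48.3   81. ]]
[[-0.41  4.06  0.  ]
 [-0.08  0.81  0.04]
 [-0.08  0.82 -0.11]
 [-0.08  0.79 -0.25]
 [-0.08  0.75 -0.39]
 [-0.07  0.68 -0.53]
 [-0.06  0.58 -0.65]
 [-0.05  0.47 -0.75]
 [-0.03  0.33 -0.83]
 [-0.01  0.11 -0.44]
 [-0.01  0.07 -0.45]]
```

>>> {"op": "send_rows", "data": {
  "motion": "0.1 0 1 0 -1;0.1 0 1 0 -1;0.1 -1 0.4 0 -1;0.1 -1 0 0 -1;0.1 -1 0 0 -1"
}}

```text
time_s: 5.87
tool_pos: [571.7, -94.5, 310.9]
orientation: [0.669, 0.743, 0.0, 0.0]
ft_force: [0.1, -1.0, -0.4]
finger_gap: 0.006
finger_force: 0.0
```

>>> {"op": "send_rows", "data": {
  "motion": "0.1 -1 0 0 -1;0.1 -1 0 0 -1;0.1 -1 0 0 -1;0.1 -1 0 0 -1;0.1 -1 0 0 -1"
}}

```text
time_s: 6.28
tool_pos: [583.6, -220.0, 309.0]
orientation: [0.67, 0.743, -0.0, -0.001]
ft_force: [0.4, -0.5, -0.9]
finger_gap: -0.0
finger_force: 0.0
```

>>> {"op": "send_rows", "data": {
  "motion": "0.1 -1 0 0 -1;0.1 -1 0 0 -1;0.1 -0.65 0 0 -1;0.1 0 0 0 -1;0 0 0 0 -1"
}}

```text
time_s: 6.7
tool_pos: [594.0, -285.5, 309.3]
orientation: [0.67, 0.742, 0.0, -0.001]
ft_force: [-0.2, 0.1, -0.8]
finger_gap: 0.004
finger_force: 0.0
```

>>> {"op": "send_rows", "data": {
  "motion": "0 0 -1 0 -1;0 0 -1 0 -1;0 0 -1 0 -1;0 0 -1 0 -1;0 0 -0.77 0 -1"
}}

```text
time_s: 7.12
tool_pos: [593.3, -283.3, 188.9]
orientation: [0.669, 0.743, -0.0, -0.001]
ft_force: [0.4, 0.1, -1.0]
finger_gap: 0.005
finger_force: 0.0
```

>>> {"op": "send_rows", "data": {
  "motion": "-0.04 0.4 0 0 -1;-0.04 0.4 0 0 -1;-0.04 0.4 0 0 -1;-0.04 0.4 0 0 -1;-0.04 0.4 0 0 -1"
}}

```text
time_s: 7.53
tool_pos: [590.3, -234.8, 194.7]
orientation: [0.67, 0.743, 0.001, 0.003]
ft_force: [0.5, -2.7, 3.2]
finger_gap: 0.009
finger_force: 1.2
```

>>> {"op": "send_rows", "data": {
  "motion": "-0.04 0.4 0 0 -1;-0.04 0.4 0 0 -1;-0.04 0.4 0 0 -1;-0.04 0.4 0 0 -1;-0.05 0.46 0 0 -1"
}}

```text
time_s: 7.95
tool_pos: [583.4, -183.0, 191.2]
orientation: [0.67, 0.743, -0.0, -0.0]
ft_force: [0.5, -1.4, 1.4]
finger_gap: 0.004
finger_force: 1.1
```

```bash
python3 - <<'E'
from rig import bot
import cv2
o=bot.get_obs();print(o["tool_pos"],o["time_s"],o["ft_force"])
a=cv2.resize(bot.camera("side")[80:380,180:480,::-1],(400,400)); b=cv2.resize(bot.camera("top")[100:400,180:480,::-1],(400,400))
cv2.imwrite("pics/p5.png",cv2.hconcat([a,b]))
E
```

```text
[ 583.41857904 -182.98304111  191.24342365] 7.95 [ 0.47887872 -1.38125907  1.4257649 ]
```

View pics/p5.png

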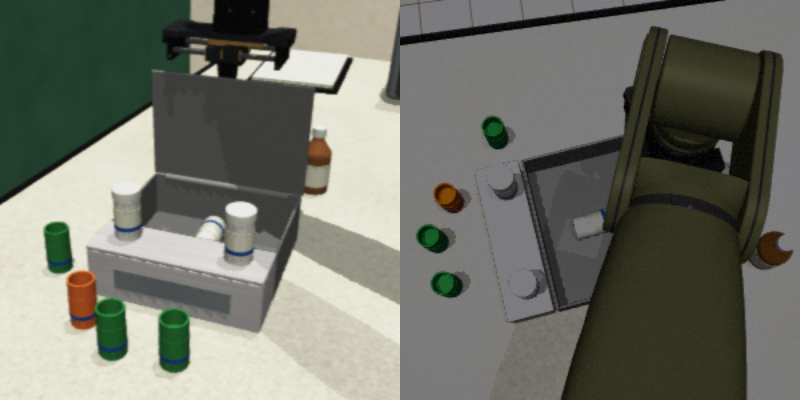

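The lid is now about upright, with its edge at (235,80) in the side half. The vial lies flat on the bin floor (590,225 in the top half). I'll continue along the arc.

>>> {"op": "send_rows", "data": {
  "motion": "-0.04 0.41 0.02 0 -1;-0.04 0.41 0.02 0 -1;-0.04 0.41 -0.05 0 -1;-0.04 0.41 -0.06 0 -1;-0.04 0.4 -0.12 0 -1"
}}

```text
time_s: 8.47
tool_pos: [578.5, -132.0, 186.6]
orientation: [0.67, 0.743, 0.0, 0.0]
ft_force: [0.6, -1.7, 0.1]
finger_gap: 0.003
finger_force: 0.8
```

>>> {"op": "send_rows", "data": {
  "motion": "-0.04 0.39 -0.13 0 -1;-0.04 0.38 -0.19 0 -1;-0.04 0.37 -0.2 0 -1;-0.04 0.34 -0.26 0 -1;-0.03 0.34 -0.27 0 -1"
}}

```text
time_s: 8.88
tool_pos: [573.8, -86.5, 159.8]
orientation: [0.67, 0.743, 0.0, 0.0]
ft_force: [0.9, -1.0, -0.4]
finger_gap: 0.01
finger_force: 0.6
```

>>> {"op": "send_rows", "data": {
  "motion": "-0.03 0.29 -0.32 0 -1;-0.03 0.29 -0.33 0 -1;-0.03 0.24 -0.37 0 -1;-0.02 0.23 -0.38 0 -1;-0.02 0.17 -0.41 0 -1"
}}

```text
time_s: 9.3
tool_pos: [570.5, -56.3, 114.2]
orientation: [0.67, 0.743, 0.0, -0.0]
ft_force: [-0.6, -1.3, -0.3]
finger_gap: 0.004
finger_force: 0.5
```

>>> {"op": "send_rows", "data": {
  "motion": "-0.01 0.16 -0.42 0 -1;-0.01 0.06 -0.22 0 -1;0 0.05 -0.22 0 -1;0 0.04 -0.22 0 -1;0 0.03 -0.2 0 -1"
}}

```text
time_s: 9.72
tool_pos: [570.1, -48.5, 82.7]
orientation: [0.67, 0.743, -0.0, -0.0]
ft_force: [-0.2, -0.2, 1.2]
finger_gap: 0.003
finger_force: 0.4
```

>>> {"op": "send_rows", "data": {
  "motion": "0 0 -0.05 0 -1;0 0 -0.05 0 -1;0 0 -0.05 0 -1;0 0 0 0 -1;0 0 0 0 -1"
}}

```text
time_s: 10.13
tool_pos: [569.9, -48.4, 81.2]
orientation: [0.67, 0.742, -0.0, -0.001]
ft_force: [-6.8, 2.0, 9.8]
finger_gap: 0.004
finger_force: 4.5
```

>>> {"op": "send_rows", "data": {
  "motion": "0 0 -0.05 0 -1;0 0 -0.05 0 -1;0 0 -0.05 0 -1;0 0 0 0 -1;0 0 0 0 -1"
}}

```text
time_s: 10.55
tool_pos: [570.1, -48.4, 80.9]
orientation: [0.67, 0.743, -0.001, -0.001]
ft_force: [-15.3, 2.9, 26.6]
finger_gap: 0.005
finger_force: 13.1
```

The lid is on its stop: tip height is 81 mm and the force is rising stiffly. Now I'll retract and check.

>>> {"op": "send_rows", "data": {
  "motion": "0 0 0.3 0 -1;0 0 1 0 -1;0 0 1 0 -1;0 0 1 0 -1;0 0 1 0 -1"
}}

```text
time_s: 10.97
tool_pos: [570.1, -48.6, 184.4]
orientation: [0.67, 0.742, 0.0, 0.0]
ft_force: [0.2, -0.2, 0.3]
finger_gap: 0.002
finger_force: 0.0
```

>>> {"op": "send_rows", "data": {
  "motion": "0 -1 1 0 -1;0 -1 0.5 0 -1;0 -1 0 0 -1;0 -1 0 0 -1;0 -1 0 0 -1"
}}

```text
time_s: 11.38
tool_pos: [570.4, -174.8, 221.5]
orientation: [0.67, 0.743, 0.0, 0.001]
ft_force: [0.3, 0.5, 0.2]
finger_gap: 0.005
finger_force: 0.0
```

>>> {"op": "send_rows", "data": {
  "motion": "0 -1 0 0 -1;0 -1 0 0 -1;0 -1 0 0 -1;0 -1 0 0 -1;0 0 0 0 -1"
}}

```text
time_s: 11.8
tool_pos: [569.8, -277.5, 220.6]
orientation: [0.671, 0.741, -0.001, 0.001]
ft_force: [-0.4, 1.5, 0.9]
finger_gap: 0.005
finger_force: 0.0
```

```bash
python3 - <<'E'
from rig import bot
import cv2
o=bot.get_obs();print(o["tool_pos"],o["time_s"],o["ft_force"])
a=cv2.resize(bot.camera("side")[80:380,180:480,::-1],(400,400)); b=cv2.resize(bot.camera("top")[100:400,180:480,::-1],(400,400))
cv2.imwrite("pics/p6.png",cv2.hconcat([a,b]))
E
```

```text
[ 569.84216437 -277.53618374  220.6148931 ] 11.8 [-0.4308508   1.45425931  0.88844241]
```

View pics/p6.png

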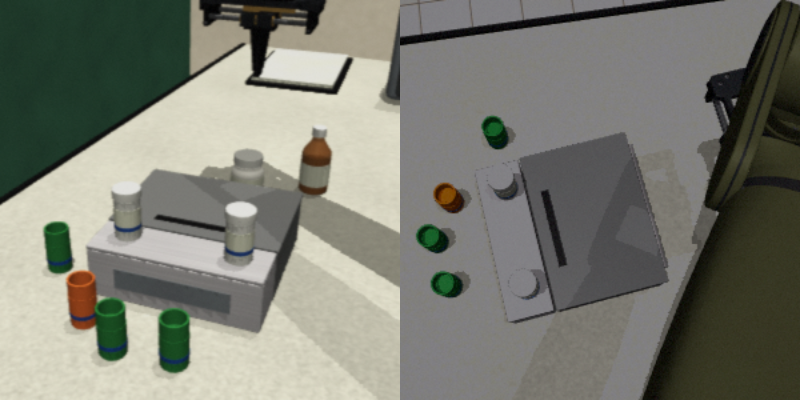

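The lid lies flat and shut on the bin. The capped vials, bottle and jar are all standing, and the arm is clear, so I'm handing in.

```bash
python3 -c "
from rig import bot
print(bot.sign_off())"
```

```text
the job is handed in; nothing more can be done
None
```

The open vial was tipped off the stand into the bin by pushing, then the lid was flipped over and pressed fully shut; the capped vials, bottle and jar are still standing, and the job was handed in at about 12 s.

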